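# Seat the pan on the portion scale and tare it

### The job

The steel pan on the portion scale has been set down hanging out over the console. Push it gently back along the platter with the fingertips, without gripping or lifting it, until it stands square against the upright back plate; then take the hand off the pan and lightly press the tare key (the oblong key at the right-hand end of the key row) until it bottoms, let it spring back up, and withdraw. Leave the three round keys and everything else on the bench alone.

Things in the scene. Friction and masses are not known exactly. Their poses are not given: they have to be found in the camera images.
- scale: White bench scale, fixed, 275 mm deep, 224 mm wide. Origin: centre of its underside, on the bench; x points to its rear (away from the operator), y to the operator's left, z up. The steel platter's flat floor is 60 mm above the bench, from x -55 to +130 mm, y -105 to +105 mm, with 6 mm lips at both sides, none in front.
- back_plate (a point): Middle of the foot of the upright steel back plate, on its front face, at the platter floor's rear end: x +130, y 0, z +60 mm in the scale's frame. The plate is upright, 216 mm wide, and its top is 130 mm above the bench.
- console (a point): Middle of the sloping black console in front of the platter, on its face: x -98, z +42 mm in the scale's frame. It runs from x -140 to -55 mm and slopes 10 degrees down towards the operator. The display is in its rear half; the row of four pale keys, x = -118 mm, in its front half, key tops about 46 mm above the bench.
- pan: Open pressed-steel pan, about 0.4 kg, loose on the platter, 176 mm long (its y), 108 wide (its x), 65 high. Origin: centre of its underside. The rim (top 7 mm) is widest: 88 mm from the centre along y, 54 along x; the walls stand 6 mm in. Its length lies along the scale's depth; it starts 30 to 65 mm short of the back plate, a little askew. Home, its origin is at x +42 mm in the scale's frame.
- tare_top (a point): Centre of the top face of the tare key, an oblong pale key 36 mm wide (along the scale's y) and 18 mm deep at the operator's right-hand end of the key row; its top stands 7 mm off the console face. The nearest round key's centre is 52 mm to the left of this point.
- tare_key (a joint): Travel of the tare key in m: 0 up, 0.004 fully down (bottomed), moving square to the sloping console. A spring resists it with 1 N at the top and 4 N at the bottom and returns it. It counts as pressed beyond 0.003.
- key_a (a joint): Travel of the round key (18 mm across) at the left end of the row, 0 up, 0.004 down; not to be pressed.
- key_b (a joint): Travel of the second round key from the left, 0 up, 0.004 down; not to be pressed.
- key_c (a joint): Travel of the third round key from the left, next to the tare key, 0 up, 0.004 down; not to be pressed.
- pepper_mill: Wooden pepper mill, 58 mm across, 160 mm tall, standing at a side of the scale. Origin: centre of its underside. Leave alone.
- spice_a: Spice jar with a screw cap, 45 mm across, 106 mm tall, standing beside the scale. Origin: centre of its underside. Leave alone.
- spice_b: Another spice jar of the same size, standing beside the scale. Origin: centre of its underside. Leave alone.
- probe_thermometer: Dial probe thermometer lying flat in front of the scale, 188 mm long (along its y), 11 mm high. Origin: its middle, on the bench. Leave alone.
- spoon: Steel spoon, 199 mm long (along its x), lying to the left of the scale. Origin: its middle, on the bench. Leave alone.
- bench_scraper: Bench scraper with a black grip, 108 x 152 x 24 mm, lying at the left. Origin: its middle, on the bench. Leave alone.

How it is judged (in metres and radians):
On the way, in this order (a step that is already met when the one before it is completed fails the run):
1. the pan stands square against the back plate (x of pan in the frame of scale above 0.034 m and angle between the y axis of pan and the x axis of scale, either way round below 0.09 rad), for 0.3 s.
2. the tare key is pressed down with the hand off the pan (value of joint tare_key above 0.003 m and contact force between each of the arm, the fingers and pan below 0.3 N and x of pan in the frame of scale above 0.034 m), for 0.05 s.
At the end, for the whole second after the job is handed in: The pan rests level on the platter, within 8 mm of the back plate, square within 5 degrees, at most 50 mm off the middle line; after seating, the tare key was pressed at least 3 mm with nothing of the robot touching the pan, and is back up (under 1 mm) (all of step 1 and x of pan in the frame of scale below 0.05 m and y of pan in the frame of scale between -0.05 and 0.05 m and z of pan in the frame of scale between 0.056 and 0.064 m and angle between pan's own z axis and vertical below 0.04 rad and linear speed of pan below 0.01 m/s and value of joint tare_key below 0.001 m).
It fails at once if the pan is lifted off the platter, tipped, or gripped or shoved hard (over 40 N) (z of pan in the frame of scale above 0.072 m or z of pan in the frame of scale below 0.05 m or angle between pan's own z axis and vertical above 0.15 rad or contact force between the fingers and pan above 40 N).
It fails at once if the tare key is pressed before the pan is seated (value of joint tare_key above 0.002 m and x of pan in the frame of scale below 0.03 m).
It fails at once if the tare key is pressed harder than 25 N (contact force between anything else and tare_key above 25 N).
It fails at once if a round key is pressed (value of joint any of key_a, key_b, key_c above 0.0015 m).
It fails at once if something else on the bench is moved by more than 15 mm (distance of any of pepper_mill, spice_a, spice_b, probe_thermometer, spoon, bench_scraper from where it was at the start of the episode above 0.015 m).
It also fails if it takes over 42 s, if anything falls off the work surface, if the arm or the gripper's body presses on something with over 40 N, if the wrist force passes 120 N, or if a joint passes its speed limit or range.

### The arm

A 6-joint arm with a two-finger parallel gripper is mounted at the origin on a cart in front of the work surface, level with it; the furniture and walls round the work are solid. World frame = base frame: x ahead of the robot, y to its left, z up, the work surface at z = 0. Lengths are in m, angles in degrees, forces in N, time in s.
With the tool pointing down it reaches from about 0.4 to 0.825 m from the base axis. Payload 7 kg.
Tool frame: the origin (TCP) lies at the centre of the arm's flange, where the gripper is bolted on; the fingertips stand 178 mm ahead of it and the grasp point (between the pads) lies 159 mm ahead of it (ctrl.hold_point_z is the distance from the TCP to the grasp point, in m); z points along the fingers, y is the line along which they close (so a half turn about z gives the same grasp; the last joint's range is limited). The gripper opens to 88 mm and grips with 3 to 60 N. Pads are 19 mm wide; open, the fingers measure 130 mm over their backs; the gripper's body (78 mm by 193 mm) begins 47 mm behind the grasp point.
Start: joints at [87.611, 20.546, 0.682, 0, -70.136, -16.507], TCP at [0.219, 0.639, 0.405] pointing down, gripper open.
Joint ranges: [-176.03, 176.03], [-82.01, 121.73], [-58.28, 71.71], [-173.87, 95.51], [-174.79, -0.11], [-173.66, 173.66]. Speed limits (degrees/s): [136.94, 136.94, 172.46, 180, 180, 180].

### API

Orientations are given as [roll, pitch, yaw] about the fixed x, y, z axes, in that order (R = Rz(yaw) Ry(pitch) Rx(roll)).
In Python, from plant import ctrl gives the robot as it stands.
- The arm moves only by the shell command python3 -m inch 'ROWS'. ROWS is JSON, one flat list of numbers, 7 for each row, row after row: the closure, from 0 (fully open) to 1 (shut), then the shift along the tool's x, y, z in mm, then the turn, a rotation vector about the tool's x, y, z in degrees. In form: [hand, x, y, z, wx, wy, wz, hand, x, y, z, wx, wy, wz, ...]. A call has 1 to 5 rows; each row is the pose to reach, as a shift and turn from the pose commanded when the call began, along the tool's axes at that moment; what a row does not reach only later rows make up. A row lasts 1/10 s, in which the tool goes at most 50 mm and 8.59 degrees, less where a joint would pass 70% of its speed; a pose out of reach is approached as far as the arm can. A call with a gripper value outside its range is refused whole. The fingers move at their own pace and stop on an object; the grip force is fixed at half the most. Time passes only in rows, so rows that repeat a pose let the fingers close. It gives the time, the measured TCP pose, the force, the opening and the grip force at its end, in the units of the state.
- ctrl.get_obs(): the state, without advancing time (a new reading comes with each control period).
- ctrl.snapshot(name): name is "scene" or "top" or "wrist"; returns a dict with "frame" (400x640x3 uint8, red, green, blue), "K" (3x3 intrinsics, pixels), "k1" (the pictures are not rectified: a ray, as slopes to the right and down, at radius r is drawn at 1 + k1 r^2 times it, then the intrinsics apply), "R" (3x3) and "t" (3): a world point X has camera coordinates R X + t. Camera axes: x right, y down, z forward; pixel columns grow to the right and rows downward; lengths in m; the calibration is good to about 2 mm. A picture is of the moment at which its call begins. There is no depth.
- ctrl.close_job(): hands the job in; it is judged then, once.
Trained networks look in a picture, given as the dict that the camera call returned (one of the last four; its "shot" number tells which), for a name from the list of things; names that differ only in an ending like _2 or _b are one class to them, and where a whole thing is asked for, a point or a joint stands for the part that bears it (a point fixed in the world has none). Each returns a list of dicts, best first, with "p" (0 to 1); they miss things now and then, are a little off and sometimes report something else, mostly with a low value. They report only what shows in the picture. A call takes as long as a camera call.
- ctrl.recognise(picture, thing): "location" ([x, y, z] in m, in world coordinates, good to about 4 mm: the middle of the surface that is visible of it).
- ctrl.trace(picture, thing): "pixels" (400x640 bool, what is visible of it).
- ctrl.mark_of(picture, thing): "location" ([x, y, z] in m, in world coordinates, good to about 4 mm: a listed point, or the origin of a listed thing).
The state is a dict: "clock": time; "joint_pos": joint angles; "qvel": joint speeds; "tau": joint torques, N m; "tool_pos": TCP position; "orientation": TCP orientation; "force": force on the tool from outside, world axes, zero at the start; "moment": the same for the moment, N m; "opening": finger opening in m; "gripper_force": force on a finger pad.
Only numpy, scipy, OpenCV 4.12 (cv2) and the standard library are available. Lean on these libraries where they do the work, as an engineer would, in place of code of your own. Each camera call takes 0.05 s, during which the arm holds its last target. There are 200 camera calls.

## Working session

There is one attempt and no reset: what is moved stays moved. The work goes in short steps, Python scripts to look and compute and a shell command to move; the robot and the scene stay as the last step left them, time stands still between calls to the robot, and variables do not carry over. Pictures are saved under pics/ and viewed, at most 10 in all, crops included, and the job is handed in when it is done.

```bash
mkdir -p pics; ls; python3 - <<'E'
from plant import ctrl
import cv2,numpy as np
print(ctrl.get_obs())
for n in("scene","top"):
    s=ctrl.snapshot(n); cv2.imwrite(f"pics/{n}0.png",s["frame"][:,:,::-1])
    for k in("scale","back_plate","console","pan","tare_top","pepper_mill","spice_a","probe_thermometer","spoon","bench_scraper"):
        print(n,k,[(round(d["p"],2),np.round(d["location"],3).tolist()) for d in ctrl.mark_of(s,k)][:3])
E
```

```text
pics
{'clock': 0.0, 'joint_pos': array([ 8.76092947e+01,  2.05885593e+01,  6.33398067e-01, -1.95888659e-02,
       -7.01362376e+01, -1.65081362e+01]), 'qvel': array([-0.05878558, -0.006472  , -0.07926274,  0.0096647 , -0.05906202,
        0.05115479]), 'tau': array([-3.78606856e-04, -5.82720709e+01,  2.93044299e+01,  6.99749932e+00,
        6.73436109e-03, -1.67593330e-04]), 'tool_pos': array([0.21855664, 0.63841851, 0.40375373]), 'orientation': array([ 1.79907136e+02, -8.31761914e-03, -1.89055055e+01]), 'force': array([ 1.03659183,  0.01041054, -0.10851402]), 'moment': array([ 0.05718292, -0.06290912,  0.00206706]), 'gripper_force': 0.0, 'opening': 0.08740562602773284}
scene scale [(0.76, [0.599, -0.094, -0.0]), (0.71, [0.415, 0.457, 0.0])]
scene back_plate [(0.59, [0.722, -0.063, 0.062]), (0.55, [0.727, -0.243, 0.003])]
scene console [(0.56, [0.501, -0.112, 0.046])]
scene pan [(0.76, [0.596, -0.098, 0.06])]
scene tare_top [(0.62, [0.413, 0.457, 0.003]), (0.46, [0.497, -0.187, 0.048])]
scene pepper_mill [(0.34, [0.598, -0.093, 0.002])]
scene spice_a [(0.87, [0.591, -0.265, -0.003]), (0.85, [0.731, -0.241, 0.004])]
scene probe_thermometer [(0.64, [0.406, -0.135, -0.003])]
scene spoon [(0.86, [0.459, 0.05, 0.0])]
scene bench_scraper [(0.83, [0.414, 0.456, -0.001]), (0.63, [0.724, -0.062, 0.063])]
top scale [(0.79, [0.599, -0.09, -0.002]), (0.38, [0.464, 0.052, 0.001])]
top back_plate [(0.66, [0.727, -0.066, 0.06]), (0.51, [0.591, -0.264, 0.001])]
top console [(0.97, [0.5, -0.11, 0.042])]
top pan [(0.8, [0.594, -0.098, 0.06])]
top tare_top [(0.63, [0.493, -0.188, 0.048])]
top pepper_mill []
top spice_a [(0.85, [0.729, -0.242, 0.002]), (0.69, [0.592, -0.265, 0.002])]
top probe_thermometer [(0.75, [0.412, -0.135, 0.0])]
top spoon [(0.57, [0.466, 0.051, 0.001])]
top bench_scraper [(0.58, [0.418, 0.458, 0.001])]
```

View pics/scene0.png

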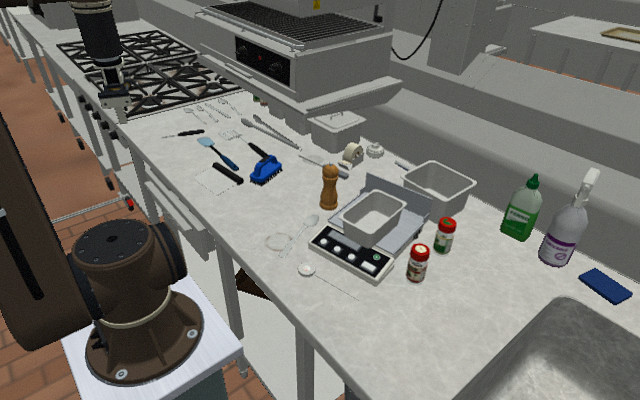

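View pics/top0.png

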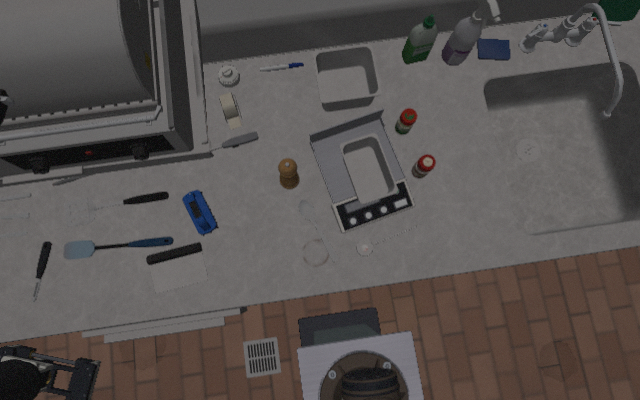

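The scene shows the scale with the pan at about (375,220), mill at (329,187) and jars at (418,263) and (445,235). In the top view the pan is at (375,170), the key row is at (350-400,213) with the tare key rightmost, and the scale is yawed about 12°. Next I write a helper and move to a hover in front of the pan.

```bash
cat > h.py <<'E'
from plant import ctrl
import cv2,numpy as np
from scipy.spatial.transform import Rotation as Rn
YAW=11.6; S=np.array([.599,-.092,0.])
def w(x,y,z): return S+Rn.from_euler('z',YAW,degrees=True).apply([x,y,z])
def inS(p): return Rn.from_euler('z',-YAW,degrees=True).apply(np.array(p)-S)
def go(tip,tilt=0,L=.178,yaw=None):
    """tip in scale frame -> shift mm, rotvec deg in tool axes"""
    o=ctrl.get_obs(); R0=Rn.from_euler('xyz',o["orientation"],degrees=True)
    R1=Rn.from_euler('z',YAW if yaw is None else yaw,degrees=True)*Rn.from_euler('y',tilt,degrees=True)*Rn.from_euler('x',180,degrees=True)
    p=w(*tip)-R1.apply([0,0,L])
    print(np.round(R0.inv().apply(p-o["tool_pos"])*1000,1),np.round((R0.inv()*R1).as_rotvec(degrees=True),1))
E
python3 - <<'E'
from h import *
go((-.13,-.005,.222))
E
```

```text
[487.  638.3   4.6] [ -0.   -0.  -30.5]
```

```bash
for i in 1; do python3 -m inch '[0,150,200,0,0,0,-15, 0,150,200,0,0,0,-15, 0,150,200,0,0,0,-15, 0,150,200,0,0,0,-15, 0,150,200,0,0,0,-15]'; done; python3 - <<'E'
from h import *
go((-.13,-.005,.222))
E
```

```text
clock: 1.6
tool_pos: [0.296, 0.3988, 0.4048]
orientation: [-180.0, -0.0, -3.9]
force: [1.3, -0.8, 1.0]
opening: 0.0878
gripper_force: 0.0
[211.5 508.7   4.6] [ -0.   -0.  -15.5]
```

```bash
python3 -m inch '[0,96,231,0,0,0,-8, 0,96,231,0,0,0,-8, 0,96,231,0,0,0,-8, 0,96,231,0,0,0,-8, 0,96,231,0,0,0,-8]'; python3 - <<'E'
from h import *
go((-.13,-.005,.222))
E
```

```text
clock: 2.1
tool_pos: [0.3757, 0.1619, 0.4052]
orientation: [-179.9, -0.1, 4.2]
force: [1.3, 0.9, -0.3]
opening: 0.0875
gripper_force: 0.0
[ 76.  291.2   5. ] [-0.1 -0.1 -7.4]
```

```bash
python3 -m inch '[0.4,76,291,5,0,0,-7.5, 0.4,76,291,5,0,0,-7.5, 0.4,76,291,5,0,0,-7.5, 0.4,76,291,5,0,0,-7.5, 0.4,76,291,5,0,0,-7.5]'; python3 -m inch '[0.4,8,48,0,0,0,0, 0.4,8,48,0,0,0,0, 0.4,8,48,0,0,0,0]'; python3 - <<'E'
from h import *
go((-.13,-.005,.222))
s=ctrl.snapshot("wrist"); cv2.imwrite("pics/w1.png",s["frame"][:,:,::-1])
for k in("scale","back_plate","console","pan","tare_top"):
    print(k,[(round(d["p"],2),np.round(d["location"],3).tolist(),np.round(inS(d["location"]),3).tolist()) for d in ctrl.mark_of(s,k)][:3])
E
```

```text
clock: 2.6
tool_pos: [0.4543, -0.0689, 0.4012]
orientation: [-180.0, -0.1, 11.6]
force: [2.6, 0.5, 0.7]
opening: 0.0553
gripper_force: 0.0
clock: 2.9
tool_pos: [0.4716, -0.1136, 0.4002]
orientation: [-180.0, 0.0, 11.4]
force: [0.4, -0.1, 0.1]
opening: 0.0523
gripper_force: 0.0
[-0.8  9.5  0.2] [-0.   0.  -0.2]
scale []
back_plate []
console [(0.76, [0.507, -0.11, 0.043], [-0.094, 0.001, 0.043])]
pan [(0.85, [0.593, -0.096, 0.058], [-0.006, -0.003, 0.058]), (0.17, [0.463, 0.051, 0.006], [-0.104, 0.167, 0.006])]
tare_top [(0.59, [0.497, -0.188, 0.044], [-0.119, -0.074, 0.044])]
```

View pics/w1.png

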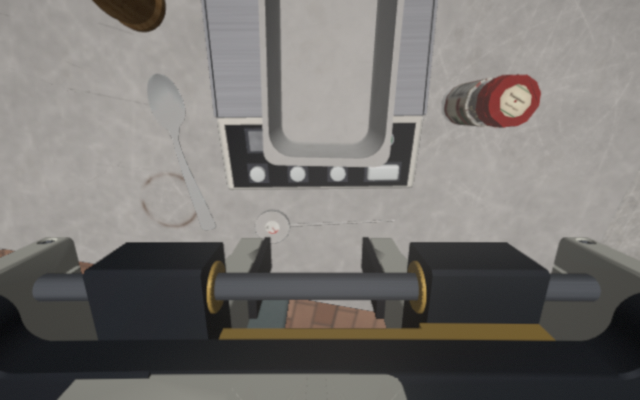

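The wrist view shows the pan's front rim at about row 163, columns 264–392. The keys are at row 173, with the tare key at (383,173).

```bash
cat >> h.py <<'E'
def ray(s,px,z):
    u=cv2.undistortPoints(np.array([[px]],float),s["K"],np.array([s["k1"],0,0,0.]))[0,0]
    d=s["R"].T@np.array([*u,1]); c=-s["R"].T@s["t"]; return inS(c+d*(z-c[2])/d[2])
E
python3 - <<'E'
from h import *
s=ctrl.snapshot("wrist")
m=ctrl.trace(s,"pan")[0]["pixels"]
cs=np.arange(285,376,10); rs=[np.where(m[:,c])[0].max() for c in cs]
print(rs,[np.round(ray(s,(c,r+.5),.12),4)[:2].tolist() for c,r in zip(cs,rs)])
for r in (40,80,120):
    c=np.where(m[r])[0]; print(r,c.min(),c.max(),ray(s,(c.min(),r),.122),ray(s,(c.max(),r),.122))
m=ctrl.trace(s,"tare_top")
if m:
  m=m[0]["pixels"]; ys,xs=np.where(m); print(m.sum(),xs.min(),xs.max(),ys.min(),ys.max())
print(ray(s,(383,173),.046),ray(s,(338,174),.046))
E
```

```text
[np.int64(165), np.int64(166), np.int64(166), np.int64(166), np.int64(166), np.int64(167), np.int64(167), np.int64(167), np.int64(167), np.int64(168)] [[-0.093, 0.0348], [-0.0939, 0.0259], [-0.0938, 0.0171], [-0.0938, 0.0082], [-0.0938, -0.0006], [-0.0946, -0.0095], [-0.0946, -0.0184], [-0.0946, -0.0272], [-0.0945, -0.0361], [-0.0954, -0.045]]
40 264 404 [0.00555764 0.04816251 0.122     ] [ 0.00580567 -0.06082311  0.122     ]
80 265 399 [-0.02321533  0.04879004  0.122     ] [-0.02293017 -0.0594744   0.122     ]
120 265 396 [-0.0542931   0.05028221  0.122     ] [-0.05396852 -0.0596567   0.122     ]
462 369 400 165 181
[-0.11383885 -0.06925713  0.046     ] [-0.11515239 -0.01787402  0.046     ]
```

```bash
python3 -m inch '[0.4,3,10,115,0,0,0, 0.4,3,10,115,0,0,0, 0.4,3,10,115,0,0,0, 0.4,3,10,115,0,0,0]'; python3 - <<'E'
from h import *
go((-.125,-.005,.108))
E
python3 -m inch '[0.4,3,0,0,0,0,0, 0.4,6,0,0,0,0,0, 0.4,9,0,0,0,0,0, 0.4,12,0,0,0,0,0, 0.4,15,0,0,0,0,0]'; python3 - <<'E'
from h import *
go((-.125,-.005,.108))
s=ctrl.snapshot("wrist"); cv2.imwrite("pics/w2.png",s["frame"][:,:,::-1])
E
```

```text
clock: 3.75
tool_pos: [0.4757, -0.1212, 0.2831]
orientation: [-180.0, 0.3, 11.6]
force: [-1.2, 0.3, 0.4]
opening: 0.0528
gripper_force: 0.0
[ 1.6  1.1 -2.9] [-0.   0.3  0. ]
clock: 4.25
tool_pos: [0.4917, -0.1183, 0.2863]
orientation: [180.0, -0.1, 11.6]
force: [0.4, -0.9, 0.0]
opening: 0.0525
gripper_force: 0.0
[-14.6   0.9   0.3] [ 0.  -0.1  0. ]
```

View pics/w2.png

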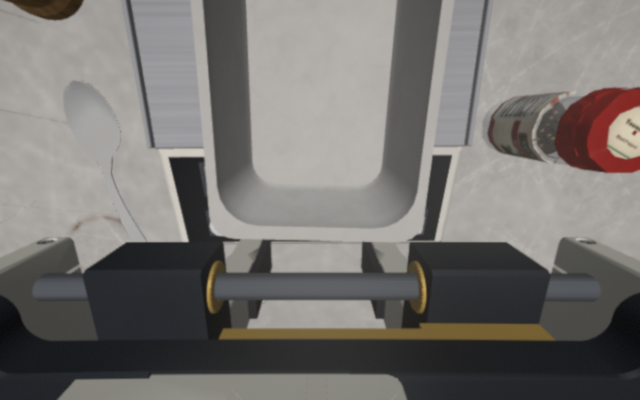

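The fingertips stand just in front of the pan's front rim (row 235), one on each side of its middle, at columns 255 and 380. I start the push.

```bash
for k in 1; do python3 -m inch '[0.4,3,0,0,0,0,0, 0.4,6,0,0,0,0,0, 0.4,9,0,0,0,0,0, 0.4,12,0,0,0,0,0, 0.4,15,0,0,0,0,0]'; python3 -m inch '[0.4,3,0,0,0,0,0, 0.4,6,0,0,0,0,0, 0.4,9,0,0,0,0,0, 0.4,12,0,0,0,0,0, 0.4,15,0,0,0,0,0]';  done; python3 - <<'E'
from h import *
go((-.0555,-.005,.108))
s=ctrl.snapshot("wrist")
for n in("wrist","top"):
    s=ctrl.snapshot(n); print([(round(d["p"],2),np.round(inS(d["location"]),3)) for d in ctrl.mark_of(s,"pan")][:2])
E
```

```text
clock: 4.8
tool_pos: [0.505, -0.1158, 0.2854]
orientation: [180.0, 0.2, 11.6]
force: [-6.3, -2.1, 5.3]
opening: 0.0528
gripper_force: 3.3
clock: 5.3
tool_pos: [0.5196, -0.1128, 0.2853]
orientation: [-180.0, 0.2, 11.6]
force: [-6.1, -2.5, 5.9]
opening: 0.0525
gripper_force: 3.5
[26.5  0.6 -0.8] [-0.   0.2 -0. ]
[(0.86, array([ 0.015, -0.003,  0.06 ]))]
[]
```

```bash
python3 -m inch '[0.4,3,0,0,0,0,0, 0.4,6,0,0,0,0,0, 0.4,9,0,0,0,0,0, 0.4,12,0,0,0,0,0, 0.4,15,0,0,0,0,0]'; python3 -m inch '[0.4,2,0,0,0,0,0, 0.4,4,0,0,0,0,0, 0.4,6,0,0,0,0,0]';  python3 - <<'E'
from h import *
go((-.0555,-.005,.108))
for n in("wrist","scene"):
    s=ctrl.snapshot(n); print([(round(d["p"],2),np.round(inS(d["location"]),3)) for d in ctrl.mark_of(s,"pan")][:2])
E
```

```text
clock: 6.05
tool_pos: [0.5356, -0.1092, 0.2854]
orientation: [-180.0, 0.0, 11.6]
force: [-3.2, -0.6, -0.3]
opening: 0.0525
gripper_force: 1.6
clock: 6.35
tool_pos: [0.5415, -0.108, 0.2855]
orientation: [-180.0, 0.0, 11.6]
force: [-2.5, -0.6, -0.7]
opening: 0.0524
gripper_force: 1.3
[ 4.1  0.9 -0.5] [-0.  0.  0.]
[(0.58, array([ 0.038, -0.001,  0.058]))]
[(0.58, array([ 0.037, -0.004,  0.06 ]))]
```

Close to the plate; 1 mm rows now, watching the force.

```bash
python3 -m inch '[0.4,1,0,0,0,0,0, 0.4,2,0,0,0,0,0, 0.4,3,0,0,0,0,0, 0.4,3,0,0,0,0,0]';python3 -m inch '[0.4,1,0,0,0,0,0, 0.4,1,0,0,0,0,0]' 
```

```text
clock: 6.95
tool_pos: [0.5442, -0.1075, 0.2856]
orientation: [180.0, 0.0, 11.6]
force: [-3.5, -0.2, 0.1]
opening: 0.0529
gripper_force: 1.4
clock: 7.15
tool_pos: [0.5449, -0.1074, 0.2856]
orientation: [-180.0, 0.1, 11.6]
force: [-5.5, -0.9, 2.2]
opening: 0.0527
gripper_force: 2.6
```

```bash
python3 -m inch '[0.4,1,0,0,0,0,0, 0.4,1,0,0,0,0,0]';python3 -m inch '[0.4,1,0,0,0,0,0, 0.4,1,0,0,0,0,0]'; python3 - <<'E'
from h import *
go((-.0555,-.005,.108))
for n in("wrist","scene"):
    s=ctrl.snapshot(n); print([(round(d["p"],2),np.round(inS(d["location"]),3)) for d in ctrl.mark_of(s,"pan")][:2])
cv2.imwrite("pics/s3.png",cv2.resize(s["frame"][170:290,280:480,::-1],(800,480),interpolation=cv2.INTER_CUBIC))
E
```

```text
clock: 7.35
tool_pos: [0.5453, -0.1074, 0.2855]
orientation: [-180.0, 0.1, 11.6]
force: [-7.8, -1.4, 5.1]
opening: 0.0527
gripper_force: 4.0
clock: 7.55
tool_pos: [0.5456, -0.1074, 0.2855]
orientation: [-180.0, 0.2, 11.6]
force: [-10.5, -1.4, 6.8]
opening: 0.0523
gripper_force: 5.5
[-0.1  0.7 -0.5] [-0.   0.2 -0. ]
[(0.91, array([ 0.043, -0.001,  0.057]))]
[(0.71, array([ 0.041, -0.002,  0.058]))]
```

View pics/s3.png

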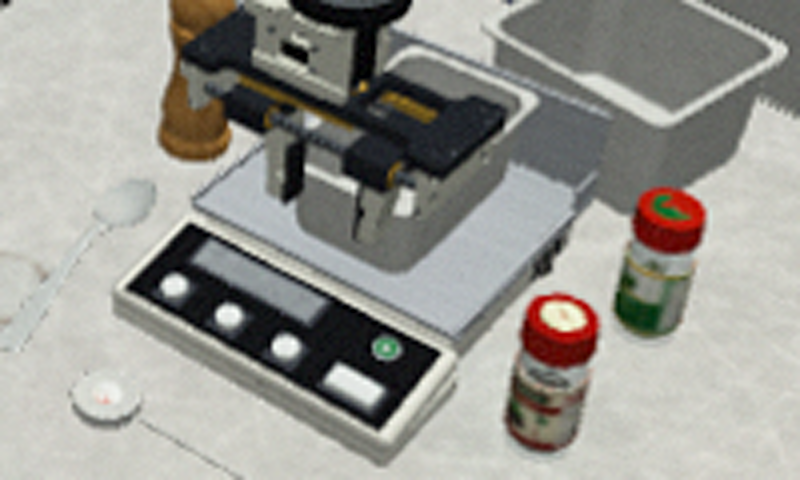

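The crop shows the pan's rear rim at the back plate (430,50), and the force is rising with no motion, so the pan is seated. I back off, then raise and close the hand.

```bash
python3 -m inch '[0.4,-5,0,0,0,0,0, 0.4,-20,0,0,0,0,0, 0.4,-45,0,0,0,0,0, 0.4,-65,0,0,0,0,0, 0.4,-65,0,0,0,0,0]'; python3 -m inch '[1,0,0,-60,0,0,0, 1,0,0,-60,0,0,0, 1,0,0,-60,0,0,0, 1,0,0,-60,0,0,0]'; python3 - <<'E'
from h import *
for n in("wrist","scene","top"):
    s=ctrl.snapshot(n)
    for k in("pan","tare_top","console"): print(n,k,[(round(d["p"],2),np.round(inS(d["location"]),3)) for d in ctrl.mark_of(s,k)][:2])
    if n=="wrist":
        cv2.imwrite("pics/w4.png",s["frame"][:,:,::-1])
        for k in("tare_top","pan"):
            m=ctrl.trace(s,k)
            if m: m=m[0]["pixels"]; ys,xs=np.where(m); print(k,m.sum(),xs.min(),xs.max(),ys.min(),ys.max(), ray(s,(xs.mean(),ys.mean()),.046))
go((-.118,-.073,.085),-10)
go((-.118,-.073,.085),10)
E
```

```text
clock: 8.25
tool_pos: [0.4809, -0.1204, 0.2858]
orientation: [-180.0, -0.0, 11.6]
force: [0.4, -0.4, 0.8]
opening: 0.0525
gripper_force: 0.0
clock: 8.65
tool_pos: [0.4834, -0.1199, 0.3457]
orientation: [-180.0, -0.1, 11.6]
force: [-1.4, -0.5, 0.1]
opening: 0.0259
gripper_force: 0.0
wrist pan [(0.65, array([0.045, 0.001, 0.059]))]
wrist tare_top [(0.83, array([-0.116, -0.073,  0.044])), (0.73, array([-0.196, -0.006, -0.003]))]
wrist console [(0.9, array([-0.097,  0.   ,  0.043]))]
tare_top 648 367 404 185 203 [-0.11366862 -0.07075187  0.046     ]
pan 21311 224 409 0 122 [ 0.00575168 -0.0037339   0.046     ]
scene pan []
scene tare_top [(0.5, array([-0.119, -0.072,  0.047]))]
scene console [(0.74, array([-0.096, -0.003,  0.048]))]
top pan [(0.93, array([ 0.041, -0.006,  0.06 ]))]
top tare_top []
top console [(0.83, array([-0.101,  0.002,  0.042]))]
[-30.1  68.8  85.2] [-0. 10.  0.]
[31.7 68.8 85.2] [ -0. -10.   0.]
```

View pics/w4.png

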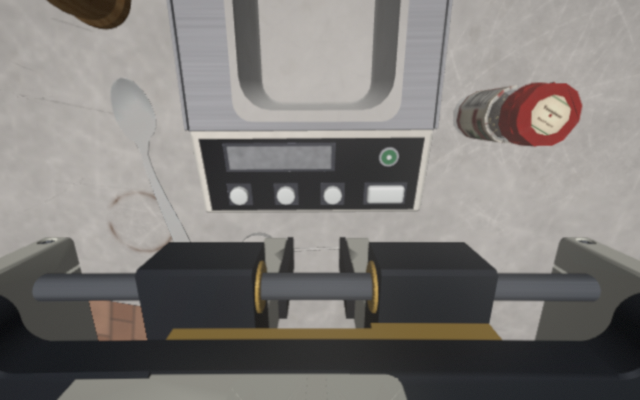

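The wrist view shows the pan square and clear of the hand, with its front rim at row 118. The tare key is at (385,194) and key_c at (333,195). I tilt 10° towards the operator and go above the tare key.

```bash
python3 - <<'E'
from h import *
go((-.122,-.073,.080),-10)
E
python3 -m inch '[1,-34,69,50,0,10,0, 1,-34,69,50,0,10,0, 1,-34,69,50,0,10,0, 1,-34,69,50,0,10,0, 1,-34,69,50,0,10,0]'; python3 - <<'E'
from h import *
go((-.122,-.073,.080),-10)
go((-.1175,-.073,.053),-10)
s=ctrl.snapshot("wrist")
cv2.imwrite("pics/w5.png",s["frame"][:,:,::-1])
print(np.round(ctrl.get_obs()["force"],2))
E
```

```text
[-34.1  68.8  90.2] [-0. 10.  0.]
clock: 9.85
tool_pos: [0.4646, -0.1942, 0.2962]
orientation: [180.0, -10.0, 11.6]
force: [-0.6, -0.1, 0.3]
opening: 0.0005
gripper_force: 0.0
[-7.8 -0.1 40.2] [ 0. -0.  0.]
[-8.1 -0.1 67.6] [ 0. -0.  0.]
[ 0.74  0.47 -0.55]
```

View pics/w5.png

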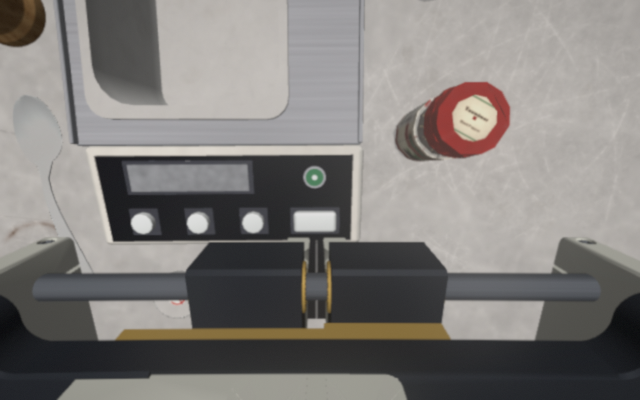

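The closed fingers (column 317) line up with the tare key (314,221). I descend along the tilted axis.

```bash
python3 -m inch '[1,-8,0,25,0,0,0, 1,-8,0,45,0,0,0, 1,-8,0,60,0,0,0, 1,-8,0,66,0,0,0, 1,-8,0,66,0,0,0]'; python3 - <<'E'
from h import *
go((-.1165,-.072,.046),-10)
s=ctrl.snapshot("wrist")
cv2.imwrite("pics/w6.png",s["frame"][:,:,::-1])
print(np.round(ctrl.get_obs()["force"],2))
E
```

```text
clock: 10.4
tool_pos: [0.468, -0.1931, 0.229]
orientation: [-180.0, -10.0, 11.7]
force: [0.2, 0.5, -0.3]
opening: 0.0004
gripper_force: 0.0
[-0.1 -0.7  7.8] [-0.   0.   0.1]
[ 0.2  -0.62  0.08]
```

View pics/w6.png

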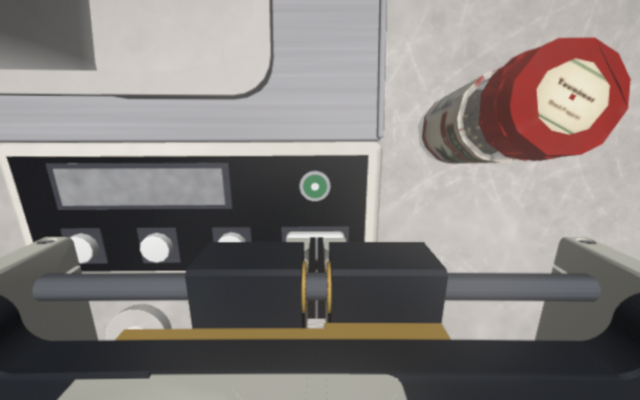

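```bash
python3 - <<'E'
from h import *
s=ctrl.snapshot("wrist")
print(ray(s,(316,232),.0475),ray(s,(288,238),.047),ray(s,(346,238),.047))
print([(round(d["p"],2),np.round(inS(d["location"]),4)) for d in ctrl.mark_of(s,"tare_top")][:2])
E
python3 -m inch '[1,0,0,2,0,0,0, 1,0,0,4,0,0,0, 1,0,0,6,0,0,0, 1,0,0,6,0,0,0]'
```

```text
[-0.10506824 -0.07262495  0.0475    ] [-0.1089231  -0.05563996  0.047     ] [-0.10884253 -0.09083784  0.047     ]
[(0.73, array([-0.1169, -0.0739,  0.0454]))]
clock: 10.95
tool_pos: [0.4685, -0.1935, 0.2231]
orientation: [-180.0, -10.0, 11.6]
force: [-0.7, -0.8, -0.1]
opening: 0.0004
gripper_force: 0.0
```

```bash
python3 -m inch '[1,2,0,1,0,0,0, 1,2,0,2,0,0,0, 1,2,0,2,0,0,0]'; python3 -m inch '[1,0,0,1,0,0,0, 1,0,0,1,0,0,0]'; python3 -m inch '[1,0,0,1,0,0,0, 1,0,0,1,0,0,0]'
```

```text
clock: 11.25
tool_pos: [0.4712, -0.193, 0.2218]
orientation: [180.0, -10.0, 11.6]
force: [0.3, 0.3, 2.1]
opening: -0.0
gripper_force: 0.6
clock: 11.45
tool_pos: [0.4713, -0.193, 0.2209]
orientation: [180.0, -10.0, 11.6]
force: [0.6, 0.3, 2.4]
opening: 0.0005
gripper_force: 0.9
clock: 11.65
tool_pos: [0.4714, -0.193, 0.2199]
orientation: [180.0, -10.0, 11.6]
force: [0.5, 0.2, 2.3]
opening: 0.0001
gripper_force: 1.3
```

```bash
python3 -m inch '[1,0,0,1,0,0,0, 1,0,0,1,0,0,0]'; python3 -m inch '[1,0,0,1,0,0,0, 1,0,0,1,0,0,0]'
```

```text
clock: 11.85
tool_pos: [0.4716, -0.1929, 0.2188]
orientation: [180.0, -10.0, 11.6]
force: [1.6, 0.2, 4.0]
opening: 0.0003
gripper_force: 1.6
clock: 12.05
tool_pos: [0.4717, -0.1929, 0.2182]
orientation: [180.0, -10.0, 11.6]
force: [-0.0, 0.4, 7.2]
opening: 0.0002
gripper_force: 3.6
```

```bash
python3 -m inch '[1,0,0,0.5,0,0,0, 1,0,0,0.5,0,0,0]'; python3 -m inch '[1,0,0,-3,0,0,0, 1,0,0,-10,0,0,0, 1,0,0,-40,0,0,0, 1,0,0,-80,0,0,0, 1,0,0,-120,0,0,0]'; python3 -m inch '[1,0,0,-50,0,0,0, 1,-20,0,-50,0,0,0, 1,-20,0,-50,0,0,0, 1,-20,0,-50,0,0,0, 1,-20,0,-50,0,0,0]'; python3 - <<'E'
from h import *
s=ctrl.snapshot("wrist")
cv2.imwrite("pics/w7.png",s["frame"][:,:,::-1])
for n in("scene","top"):
    s=ctrl.snapshot(n)
    for k in("pan","spice_a","probe_thermometer"): print(n,k,[(round(d["p"],2),np.round(inS(d["location"]),3)) for d in ctrl.mark_of(s,k)][:2])
E
```

```text
clock: 12.25
tool_pos: [0.4718, -0.1929, 0.218]
orientation: [180.0, -10.0, 11.6]
force: [-2.2, 1.0, 11.9]
opening: 0.0005
gripper_force: 6.1
clock: 12.75
tool_pos: [0.4499, -0.197, 0.3359]
orientation: [-179.9, -9.8, 11.6]
force: [1.4, 1.4, -0.7]
opening: 0.0007
gripper_force: 0.0
clock: 13.25
tool_pos: [0.4233, -0.2027, 0.3806]
orientation: [-180.0, -9.9, 11.6]
force: [-0.1, 0.1, -0.3]
opening: 0.0005
gripper_force: 0.0
scene pan [(0.62, array([ 0.042, -0.002,  0.06 ]))]
scene spice_a [(0.93, array([ 0.099, -0.172,  0.002])), (0.62, array([-0.043, -0.169, -0.003]))]
scene probe_thermometer []
top pan []
top spice_a [(0.85, array([-0.043, -0.167,  0.003])), (0.78, array([ 0.098, -0.17 , -0.   ]))]
top probe_thermometer []
```

View pics/w7.png

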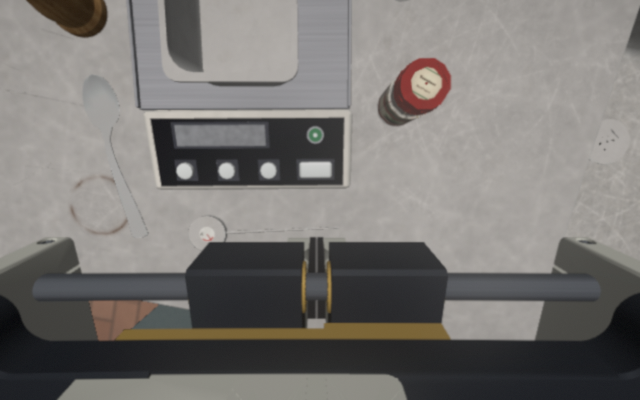

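The view shows the pan still seated (front rim at row 80), the tare key back up at (315,170), and everything else in place.

```bash
python3 -c "
from plant import ctrl
print(ctrl.close_job())"
```

```text
the job is handed in; nothing more can be done
None
```

The pan was pushed back square against the back plate, the tare key was pressed to its stop and sprang back up, the hand was withdrawn, and the job was handed in at about 13 s; no verdict came back.

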